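Clear a vial out of a syringe pump's channel and run its pusher block up to the plunger

TASK

One of the two syringes in the syringe pump has its plunger drawn out, and a vial has been left standing on the bed between that plunger and its pusher block. Stand that vial upright in the steel tray, let go of it, then slide the pusher block of the same channel up until it just touches the end of the drawn-out plunger, without pushing the plunger in. Leave the other channel, its vial and its block as they are.

Things in the scene. Friction and masses are not known exactly. Their poses are not given: they have to be found in the camera images.
- pump: Dual syringe pump, fixed: flat white housing, 230 (x) by 350 (y) by 50 mm high to its grey bed. Origin: centre of underside; x points away from the robot within 15 degrees. Two channels run along y, at x = -60 mm (near the robot) and +60 mm (far). In each a block slides to +y; a cradle (up to 27 mm above the bed) at the +y end holds a syringe. Which syringe is in which channel varies.
- block_near (a joint): Travel of the near channel's pusher block along the pump's +y, in m (0 = at the -y end stop, block centre 150 mm towards -y from the pump's origin; limit 0.19). Stays where it is left; sliding friction about 2 N.
- block_far (a joint): The same for the far channel's pusher block.
- block_near_face (a point): Centre of pushing of the near block, on its front (+y) face, 20 mm above the bed; axes as the pump's. The block is plain aluminium, 30 mm across (x) by 26 mm along (y), its aluminium top 65 mm above the bed (a 3 mm thick black cap on top); its centre line is 13 mm behind this point (towards -y).
- block_far_face (a point): The same point on the far channel's block, of the same shape and size.
- syringe_drawn: The syringe whose plunger is drawn out 25 to 50 mm; loose but held in its cradle and flange slot. Clear barrel 22 mm in diameter, 90 mm long. Origin: on its axis at the barrel flange, 60 mm towards +y from the pump's origin and 20 mm above the bed; barrel towards the pump's +y, plunger towards -y; it may be rolled about its axis.
- plunger_drawn_end (a point): Centre of the outer face of the drawn plunger's thumb disc (24 mm diameter, 3 mm thick), which the block must touch. The plunger resists with about 8 N of friction before it slides in; the block and the plunger collide.
- syringe_shut: The same kind of syringe with its plunger pushed right in (the thumb disc close behind the flange); lies in the other channel. Leave it.
- plunger_shut_end (a point): Centre of the outer face of the pushed-in plunger's thumb disc.
- vial_drawn: Amber glass vial with white cap, standing loose on the bed between the drawn plunger and its block: 30 mm diameter up to 48 mm, cap 25 mm diameter from 57 to 70 mm height. About 45 g. Origin: centre of its underside, z up.
- vial_shut: The same kind of vial, standing on the bed in the other channel. Leave it.
- tray: Shallow square steel tray, fixed to the bench, 140 by 140 mm outside, 16 mm high, walls and floor 4 mm thick, empty. Stands to the left or right of the pump. Origin: centre of its underside.
Things that resemble listed ones, but are neither listed nor needed, are in the scene too. Several things look just like the tray: the one meant starts farthest to the robot's left.

How it is judged:
By the outcome, as a careful person would: the job done as asked, in the order asked, and still so for the second after the job is handed in, with the robot touching nothing.
It also fails if it takes over 58 s, if anything falls off the work surface, if the arm or the gripper's body presses on something with over 40 N, if the wrist force passes 120 N, or if a joint passes its speed limit or range.

ROBOT

A 6-joint arm with a two-finger parallel gripper is mounted at the origin on the work surface. World frame = base frame: x ahead of the robot, y to its left, z up, the work surface at z = 0. Lengths are in mm, angles in rad, forces in N, time in s.
With the tool pointing down it reaches from about 325 to 775 mm from the base axis. Payload 9.3 kg.
Tool frame: the origin (TCP) lies on the centre line of the jaws, within the pads' length; the fingertips stand 17 mm ahead of it and the grasp point (between the pads) lies 2 mm behind it (arm.tip_reach is the distance from the TCP to the fingertips, in mm); x points along the fingers, y is the direction in which the jaws open and shut, and the axes are right-handed (so a half turn about x gives the same grasp; the last joint's range is limited). The gripper opens to 85 mm and grips with 20 to 120 N. Pads are 22 mm wide; open, the fingers measure 114 mm over their backs; the gripper's body (76 mm by 85 mm) begins 54 mm behind the grasp point. The pads swing forward as they close: fully open they stand 13 mm farther back than shut.
Start: joints at [-1.338, 0.259, 0.021, 1.334, 0, 1.418], TCP at [206.958, -509.573, 248.279] pointing down, gripper open.
Joint ranges: [-3.04, 3.04], [-0.91, 1.82], [-1.04, 1.36], [-1.92, 1.95], [-1.52, 1.45], [-3.14, 3.14]. Speed limits (rad/s): [2.22, 2.22, 2.79, 3.14, 3.14, 3.14].

INTERFACE

Orientations are given as [roll, pitch, yaw] about the fixed x, y, z axes, in that order (R = Rz(yaw) Ry(pitch) Rx(roll)).
In Python, from plant import arm gives the robot as it stands.
- The arm moves only by the shell command python3 -m creep 'ROWS'. ROWS is JSON, a list of rows, each an object of numbers: "dx", "dy", "dz": the shift along the world's x, y, z in cm; "ax", "ay", "az": the turn, a rotation vector about the world's x, y, z in rad; "claw": the closure in counts, from 0 (fully open) to 255 (shut). In form: [{"dx": .., "dy": .., "dz": .., "ax": .., "ay": .., "az": .., "claw": ..}, ...]. A call has 1 to 10 rows; each row is the pose to reach, as a shift and turn from the pose commanded when the call began; what a row does not reach only later rows make up. A row lasts 1/10 s, in which the tool goes at most 50 mm and 8.59 degrees, less where a joint would pass 70% of its speed; a pose out of reach is approached as far as the arm can. A call with a gripper value outside its range is refused whole. The fingers move at their own pace and stop on an object; the grip force is fixed at half the most. Time passes only in rows, so rows that repeat a pose let the fingers close. It gives the time, the measured TCP pose, the force and the opening at its end, in the units of the state.
- arm.observe(): the state, without advancing time (a new reading comes with each control period).
- arm.camera(name): name is "side" or "top" or "wrist"; returns a dict with "image" (420x560x3 uint8, red, green, blue), "mtx" (3x3 intrinsics, pixels), "extrinsics" (4x4, takes a point from camera to world coordinates); the wrist camera has in their place "T_tool_cam" (4x4, takes a point from camera to tool coordinates, whose origin is the TCP and whose axes are the tool frame's). Camera axes: x right, y down, z forward; pixel columns grow to the right and rows downward; lengths in mm; the calibration is good to about 2 mm. A picture is of the moment at which its call begins: read the wrist's pose just before it. There is no depth.
- arm.hand_in(): hands the job in, once; it reports no verdict.
Trained networks look in a picture, given as the dict that the camera call returned (one of the last four; its "shot" number tells which), for a name from the list of things; names that differ only in an ending like _2 or _b are one class to them, and where a whole thing is asked for, a point or a joint stands for the part that bears it (a point fixed in the world has none). Each returns a list of dicts, best first, with "p" (0 to 1); they miss things now and then, are a little off and sometimes report something else, mostly with a low value. They report only what shows in the picture. A call takes as long as a camera call. They do not tell look-alikes from the thing itself.
- arm.look_for(thing, picture): "at" ([x, y, z] in mm, in the coordinates of the camera as it stood for that picture, good to about 4 mm: the middle of the surface that is visible of it).
- arm.pinpoint(thing, picture): "at" ([x, y, z] in mm, in the coordinates of the camera as it stood for that picture, good to about 4 mm: a listed point, or the origin of a listed thing).
The state is a dict: "t": time; "qpos": joint angles; "qvel": joint speeds; "tau": joint torques, N m; "tcp_pos": TCP position; "orientation": TCP orientation; "ft_force": force on the tool from outside, world axes, zero at the start; "ft_torque": the same for the moment, N m; "finger_gap": finger opening in mm.
Only numpy, scipy, OpenCV 4.12 (cv2) and the standard library are available. Lean on these libraries where they do the work, as an engineer would, in place of code of your own. Each camera call takes 0.05 s, during which the arm holds its last target. There are 200 camera calls.

## Working session

There is one attempt and no reset: what is moved stays moved. The work goes in short steps, Python scripts to look and compute and a shell command to move; the robot and the scene stay as the last step left them, time stands still between calls to the robot, and variables do not carry over. Pictures are saved under pics/ and viewed, about 8 in all and at most 12, crops included, and the job is handed in when it is done.

```bash
mkdir -p pics; ls
cat > h.py <<'E'
import numpy as np, cv2
from scipy.spatial.transform import Rotation as R
from plant import arm
def shot(n):
    s=arm.observe(); c=arm.camera(n)
    if n=="wrist":
        T=np.eye(4); o=s["orientation"]; T[:3,:3]=R.from_euler('xyz',o).as_matrix(); T[:3,3]=s["tcp_pos"]
        E=T@np.array(c["T_tool_cam"])
    else: E=np.array(c["extrinsics"])
    c["E"]=E; return c
def save(c,f): cv2.imwrite("pics/"+f,cv2.cvtColor(np.asarray(c["image"]),cv2.COLOR_RGB2BGR))
def w(c,p): return (c["E"]@np.append(p,1))[:3]
def px(c,p):
    q=np.linalg.inv(c["E"])@np.append(p,1); q=np.array(c["mtx"])@q[:3]; return q[:2]/q[2]
def onz(c,uv,z):
    d=c["E"][:3,:3]@np.linalg.inv(c["mtx"])@np.array([uv[0],uv[1],1.]); o=c["E"][:3,3]
    return o+d*(z-o[2])/d[2]
def find(c,name,f="pinpoint"):
    for r in getattr(arm,f)(name,c): 
        p=w(c,r["at"]); print(name,f,round(r["p"],2),p.round(0),px(c,p).round(0))
E
python3 - <<'E'
from h import *
s=arm.observe(); print({k:np.round(v,3) for k,v in s.items()})
a=shot("top"); b=shot("side")
save(a,"top.png"); save(b,"side.png")
for c in(a,b):
  print("cam",c["E"][:3,3].round(0))
  for n in ["pump","tray","vial_drawn","vial_shut","plunger_drawn_end","plunger_shut_end","block_near_face","block_far_face","syringe_drawn","syringe_shut"]: find(c,n)
E
```

```text
pics
{'t': np.float64(0.0), 'qpos': array([-1.338,  0.259,  0.021,  1.334, -0.   ,  1.418]), 'qvel': array([ 0.001,  0.   ,  0.002,  0.001,  0.002, -0.001]), 'tau': array([-1.0000e-03, -5.5564e+01,  3.4453e+01,  1.4000e-02, -0.0000e+00,
        0.0000e+00]), 'tcp_pos': array([ 206.89 , -509.314,  247.653]), 'orientation': array([-1.721,  1.569,  1.806]), 'ft_force': array([-0.73 ,  0.551,  0.285]), 'ft_torque': array([ 0.056, -0.037, -0.017]), 'finger_gap': np.float64(85.251)}
cam [ 346.   15. 1166.]
pump pinpoint 0.59 [543. -34.  -4.] [288. 182.]
tray pinpoint 0.87 [247. 231.  -1.] [190. 296.]
tray pinpoint 0.68 [481. 348.  -2.] [146. 208.]
vial_drawn pinpoint 0.6 [604. -78.  50.] [305. 155.]
vial_shut pinpoint 0.65 [601. -77.  52.] [304. 156.]
vial_shut pinpoint 0.56 [476. -76.  50.] [306. 204.]
plunger_drawn_end pinpoint 0.4 [609. -36.  64.] [289. 152.]
plunger_shut_end pinpoint 0.4 [494.  25.  69.] [266. 197.]
block_near_face pinpoint 0.58 [ 474. -152.   66.] [336. 203.]
block_far_face pinpoint 0.66 [ 591. -170.   69.] [341. 158.]
syringe_drawn pinpoint 0.66 [615.  19.  66.] [267. 151.]
syringe_shut pinpoint 0.62 [495.  38.  69.] [261. 197.]
cam [ 334. 1031.  789.]
pump pinpoint 0.97 [547. -26.   3.] [264. 235.]
tray pinpoint 0.92 [479. 354.  -1.] [263. 359.]
tray pinpoint 0.84 [247. 234.  -2.] [388. 327.]
tray pinpoint 0.33 [479. -72.  49.] [294. 212.]
vial_drawn pinpoint 0.59 [600. -75.  46.] [247. 208.]
vial_shut pinpoint 0.76 [481. -72.  50.] [294. 212.]
vial_shut pinpoint 0.68 [599. -74.  48.] [247. 208.]
plunger_drawn_end pinpoint 0.54 [609. -38.  67.] [240. 209.]
block_near_face pinpoint 0.62 [ 470. -153.   69.] [302. 189.]
block_far_face pinpoint 0.72 [ 591. -163.   69.] [257. 183.]
syringe_drawn pinpoint 0.84 [618.  21.  65.] [230. 223.]
syringe_shut pinpoint 0.82 [496.  41.  70.] [280. 231.]
```

View pics/top.png

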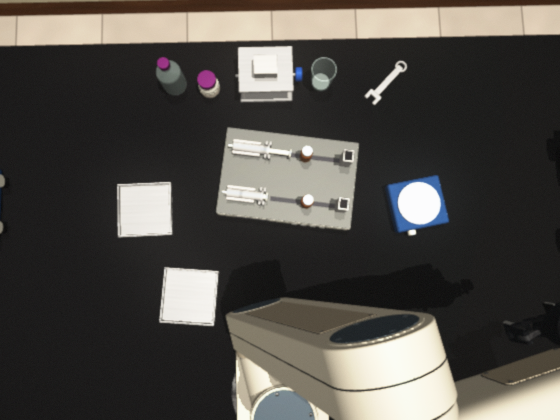

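View pics/side.png

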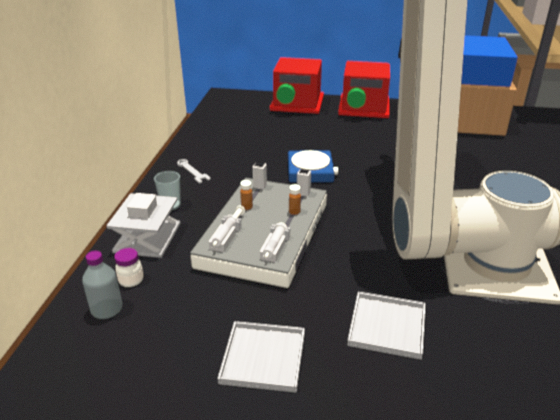

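The top view shows both pump channels. In the far one (upper, x≈605) the plunger is drawn out: disc at (289,152), vial cap (306,153), block (348,157). In the near one the plunger is shut: vial (307,201), block (343,204). There are two trays, at (146,208) and (190,296). The first is farthest left, and the side view agrees with it at (263,359).

Candidates: vial far (306,153) or near (307,201), and I choose far. Tray (146,208) at y≈350 or (190,296) at y≈232, and I choose y≈350. Next I'll get wrist views.

```bash
python3 - <<'E'
from h import *
s=arm.observe(); M=R.from_euler('xyz',s["orientation"]).as_matrix(); print(M.round(3))
c=shot("wrist"); print(np.array(c["T_tool_cam"]).round(2)); print(np.array(c["mtx"]).round(0))
E
python3 -m creep '[{"dx":4,"dy":4,"dz":2},{"dx":8,"dy":8,"dz":4},{"dx":12,"dy":12,"dz":6},{"dx":16,"dy":16,"dz":8},{"dx":20,"dy":20,"dz":8},{"dx":24,"dy":24,"dz":8},{"dx":28,"dy":28,"dz":8},{"dx":32,"dy":32,"dz":8},{"dx":34,"dy":36,"dz":8},{"dx":34,"dy":38,"dz":8}]'
```

```text
[[ 0.     0.376 -0.927]
 [ 0.    -0.927 -0.376]
 [-1.    -0.    -0.   ]]
[[   0.     -0.28    0.96 -124.88]
 [   1.      0.     -0.     -0.14]
 [  -0.      0.96    0.28  -69.94]
 [   0.      0.      0.      1.  ]]
[[339.   0. 280.]
 [  0. 339. 216.]
 [  0.   0.   1.]]$[0]: bad value
```

```bash
python3 -m creep '[{"dx":4,"dy":4,"dz":2,"ax":0,"ay":0,"az":0,"claw":0},{"dx":8,"dy":8,"dz":4,"ax":0,"ay":0,"az":0,"claw":0},{"dx":12,"dy":12,"dz":6,"ax":0,"ay":0,"az":0,"claw":0},{"dx":16,"dy":16,"dz":8,"ax":0,"ay":0,"az":0,"claw":0},{"dx":20,"dy":20,"dz":8,"ax":0,"ay":0,"az":0,"claw":0},{"dx":24,"dy":24,"dz":8,"ax":0,"ay":0,"az":0,"claw":0},{"dx":28,"dy":28,"dz":8,"ax":0,"ay":0,"az":0,"claw":0},{"dx":32,"dy":32,"dz":8,"ax":0,"ay":0,"az":0,"claw":0},{"dx":34,"dy":36,"dz":8,"ax":0,"ay":0,"az":0,"claw":0},{"dx":34,"dy":38,"dz":8,"ax":0,"ay":0,"az":0,"claw":0}]'
```

```text
t: 2.15
tcp_pos: [536.8, -149.9, 327.7]
orientation: [0.499, 1.571, -2.257]
ft_force: [0.5, 0.8, 0.0]
finger_gap: 85.0
```

```bash
python3 -m creep '[{"dx":1,"dy":2,"dz":-1,"ax":0,"ay":0,"az":0.13,"claw":0},{"dx":2,"dy":4,"dz":-2,"ax":0,"ay":0,"az":0.26,"claw":0},{"dx":3,"dy":6,"dz":-3,"ax":0,"ay":0,"az":0.39,"claw":0},{"dx":4,"dy":8,"dz":-4,"ax":0,"ay":0,"az":0.52,"claw":0},{"dx":5,"dy":10,"dz":-5,"ax":0,"ay":0,"az":0.66,"claw":0},{"dx":5,"dy":11,"dz":-6,"ax":0,"ay":0,"az":0.79,"claw":0},{"dx":5,"dy":11,"dz":-7,"ax":0,"ay":0,"az":0.92,"claw":0},{"dx":5,"dy":11,"dz":-7,"ax":0,"ay":0,"az":1.06,"claw":0},{"dx":5,"dy":11,"dz":-7,"ax":0,"ay":0,"az":1.06,"claw":0},{"dx":5,"dy":11,"dz":-7,"ax":0,"ay":0,"az":1.06,"claw":0}]'
cat > m.py <<'E'
from h import *
import sys
s=arm.observe(); print(np.round(s["qpos"],2),np.round(s["tcp_pos"],1))
c=shot("wrist"); save(c,sys.argv[1]); np.savez("pics/"+sys.argv[1]+".npz",E=c["E"],mtx=c["mtx"],image=c["image"])
for n in sys.argv[2:]: find(c,n)
E
python3 m.py w1.png pump vial_drawn vial_shut plunger_drawn_end plunger_shut_end block_far_face block_near_face syringe_drawn syringe_shut
```

```text
t: 3.15
tcp_pos: [585.3, -41.5, 258.3]
orientation: [1.509, 1.57, -0.191]
ft_force: [-0.2, 0.2, 0.3]
finger_gap: 85.0
[-0.21  0.32  0.13  1.38  0.    1.49] [585.3 -41.5 258.3]
pump pinpoint 0.68 [549. -30.  -0.] [247. 176.]
vial_drawn pinpoint 0.59 [602. -73.  47.] [299. 219.]
vial_shut pinpoint 0.56 [479. -72.  48.] [183. 232.]
plunger_drawn_end pinpoint 0.94 [607. -39.  66.] [302. 189.]
plunger_shut_end pinpoint 0.72 [493.  27.  68.] [168. 134.]
plunger_shut_end pinpoint 0.53 [ 475. -146.   73.] [186. 308.]
block_far_face pinpoint 0.8 [ 586. -167.   67.] [295. 310.]
block_far_face pinpoint 0.38 [ 475. -146.   72.] [187. 308.]
block_near_face pinpoint 0.82 [ 472. -146.   70.] [185. 306.]
syringe_drawn pinpoint 0.81 [616.  16.  70.] [305. 129.]
syringe_shut pinpoint 0.71 [500.  41.  66.] [173. 118.]
```

View pics/w1.png

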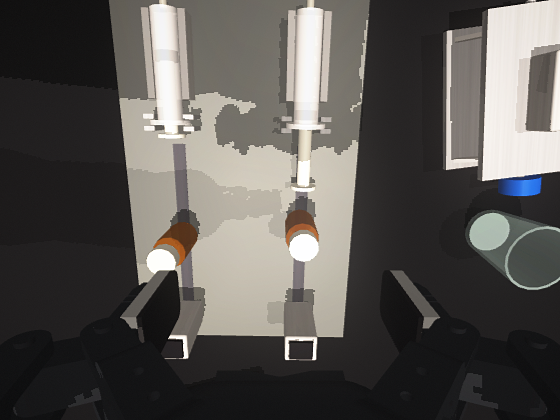

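```bash
python3 -m creep '[{"dx":1,"dy":-4,"dz":0,"ax":0,"ay":0,"az":0,"claw":0},{"dx":1,"dy":-8,"dz":0,"ax":0,"ay":0,"az":0,"claw":0},{"dx":1,"dy":-9,"dz":0,"ax":0,"ay":0,"az":0,"claw":0},{"dx":1,"dy":-9,"dz":0,"ax":0,"ay":0,"az":0,"claw":0}]'
python3 m.py w2.png vial_drawn plunger_drawn_end block_far_face block_near_face syringe_drawn
cat > tri.py <<'E'
from h import *
def load(n):
    d=np.load("pics/"+n+".npz"); return dict(d)
def tri(obs):
    A=np.zeros((3,3));b=np.zeros(3)
    for c,uv in obs:
        d=c["E"][:3,:3]@np.linalg.inv(c["mtx"])@np.array([uv[0],uv[1],1.]); d/=np.linalg.norm(d)
        P=np.eye(3)-np.outer(d,d); A+=P; b+=P@c["E"][:3,3]
    return np.linalg.solve(A,b)
E
python3 - <<'E'
from tri import *
a,b=load("w1.png"),load("w2.png")
for c,n in((a,"w1"),(b,"w2")):
  im=c["image"]; m=(im.min(axis=2)>225).astype(np.uint8)
  k,l,st,ce=cv2.connectedComponentsWithStats(m)
  for i in range(1,k):
    if 300<st[i,4]<2500: print(n,st[i],ce[i].round(1),onz(c,ce[i],120).round(1))
# rail in w1
print(onz(a,(301,197),50).round(1),onz(a,(298.5,285),50).round(1), onz(a,(179,150),50).round(1),onz(a,(184,205),50).round(1))
E
```

```text
t: 4.05
tcp_pos: [595.2, -132.9, 257.7]
orientation: [-1.879, 1.57, 2.705]
ft_force: [-0.1, 0.7, 0.4]
finger_gap: 85.1
[-0.36  0.36  0.19  1.4   0.    1.34] [ 595.2 -132.9  257.7]
vial_drawn pinpoint 0.88 [605. -74.  48.] [282. 129.]
vial_drawn pinpoint 0.24 [ 473. -144.   71.] [155. 223.]
plunger_drawn_end pinpoint 0.72 [607. -35.  69.] [279.  84.]
block_far_face pinpoint 0.89 [ 588. -164.   66.] [276. 226.]
block_near_face pinpoint 0.96 [ 471. -143.   72.] [152. 223.]
syringe_drawn pinpoint 0.78 [614.  16.  70.] [279.  18.]
w1 [ 152    4   29  130 2096] [164.7  69.5] [516.9  72.  120. ]
w1 [ 293    7   29  123 2203] [308.5  66.8] [619.5  60.5 120. ]
w1 [289 234  30  28 634] [303.5 247.3] [600.8 -76.5 120. ]
w1 [147 249  29  25 512] [160.2 260.5] [480.4 -72.8 120. ]
w2 [263 122  31  32 609] [279.1 135.2] [602.1 -75.5 120. ]
w2 [106 139  32  32 797] [121.4 154.6] [480.5 -74.5 120. ]
w2 [ 424  262   98   77 1337] [469.9 299. ] [ 748.1 -233.4  120. ]
w2 [ 171  352   72   37 1468] [201.5 367.4] [ 504.4 -273.4  120. ]
[605.9 -50.2  50. ] [ 592.3 -146.9   50. ] [494.   11.3  50. ] [487.6 -43.2  50. ]
```

View pics/w2.png

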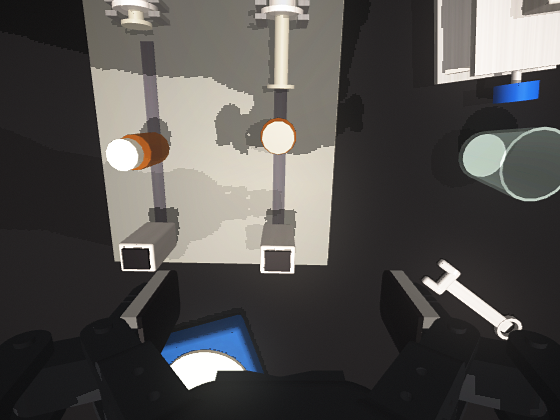

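Both wrist views agree. The far vial's cap is at (303,247) in w1 and (279,135) in w2, which puts the vial at about (601.5,-76) with its top at z≈120. Channel yaw is about -8°, and the jaws are already aligned to it. I'll grasp now.

```bash
python3 -m creep '[{"dx":0.3,"dy":3,"dz":-1,"ax":0,"ay":0,"az":-0.01,"claw":0},{"dx":0.6,"dy":5.7,"dz":-3,"ax":0,"ay":0,"az":-0.01,"claw":0},{"dx":0.6,"dy":5.7,"dz":-6,"ax":0,"ay":0,"az":-0.01,"claw":0},{"dx":0.6,"dy":5.7,"dz":-9,"ax":0,"ay":0,"az":-0.01,"claw":0},{"dx":0.6,"dy":5.7,"dz":-12,"ax":0,"ay":0,"az":-0.01,"claw":0},{"dx":0.6,"dy":5.7,"dz":-14.5,"ax":0,"ay":0,"az":-0.01,"claw":0},{"dx":0.6,"dy":5.7,"dz":-16.5,"ax":0,"ay":0,"az":-0.01,"claw":0},{"dx":0.6,"dy":5.7,"dz":-17.7,"ax":0,"ay":0,"az":-0.01,"claw":0},{"dx":0.6,"dy":5.7,"dz":-17.7,"ax":0,"ay":0,"az":-0.01,"claw":0}]'
python3 -m creep '[{"dx":0,"dy":0,"dz":0,"ax":0,"ay":0,"az":0,"claw":60},{"dx":0,"dy":0,"dz":0,"ax":0,"ay":0,"az":0,"claw":100},{"dx":0,"dy":0,"dz":0,"ax":0,"ay":0,"az":0,"claw":140},{"dx":0,"dy":0,"dz":0,"ax":0,"ay":0,"az":0,"claw":180},{"dx":0,"dy":0,"dz":0,"ax":0,"ay":0,"az":0,"claw":220},{"dx":0,"dy":0,"dz":0,"ax":0,"ay":0,"az":0,"claw":220},{"dx":0,"dy":0,"dz":0,"ax":0,"ay":0,"az":0,"claw":220},{"dx":0,"dy":0,"dz":0,"ax":0,"ay":0,"az":0,"claw":220}]'
```

```text
t: 5.25
tcp_pos: [600.6, -73.7, 79.8]
orientation: [-1.709, 1.568, 2.869]
ft_force: [0.5, 0.5, 0.3]
finger_gap: 85.2
t: 6.05
tcp_pos: [601.6, -74.6, 82.1]
orientation: [1.439, 1.569, -0.267]
ft_force: [-1.1, 0.0, 6.0]
finger_gap: 28.8
```

```bash
python3 -m creep '[{"dx":0,"dy":0,"dz":1,"ax":0,"ay":0,"az":0,"claw":220},{"dx":0,"dy":0,"dz":3,"ax":0,"ay":0,"az":0,"claw":220},{"dx":0,"dy":0,"dz":6,"ax":0,"ay":0,"az":0,"claw":220},{"dx":0,"dy":0,"dz":9,"ax":0,"ay":0,"az":0,"claw":220},{"dx":0,"dy":0,"dz":12,"ax":0,"ay":0,"az":0,"claw":220},{"dx":0,"dy":0,"dz":12,"ax":0,"ay":0,"az":0,"claw":220},{"dx":0,"dy":0,"dz":12,"ax":0,"ay":0,"az":0,"claw":220}]'
python3 -m creep '[{"dx":-1,"dy":3,"dz":0,"ax":0,"ay":0,"az":0,"claw":220},{"dx":-2,"dy":7,"dz":0,"ax":0,"ay":0,"az":0,"claw":220},{"dx":-3,"dy":11,"dz":0,"ax":0,"ay":0,"az":0,"claw":220},{"dx":-4,"dy":15,"dz":0,"ax":0,"ay":0,"az":0,"claw":220},{"dx":-5.5,"dy":19,"dz":0,"ax":0,"ay":0,"az":0,"claw":220},{"dx":-7,"dy":23,"dz":0,"ax":0,"ay":0,"az":0,"claw":220},{"dx":-8,"dy":27,"dz":0,"ax":0,"ay":0,"az":0,"claw":220},{"dx":-9,"dy":31,"dz":0,"ax":0,"ay":0,"az":0,"claw":220},{"dx":-10,"dy":33,"dz":0,"ax":0,"ay":0,"az":0,"claw":220},{"dx":-10,"dy":33,"dz":0,"ax":0,"ay":0,"az":0,"claw":220}]'
python3 m.py w3.png tray vial_drawn
```

```text
t: 6.75
tcp_pos: [601.5, -74.5, 202.1]
orientation: [1.451, 1.569, -0.255]
ft_force: [-0.3, 0.3, -0.4]
finger_gap: 28.7
t: 7.75
tcp_pos: [499.4, 257.8, 200.0]
orientation: [-1.338, 1.568, -3.04]
ft_force: [-0.1, -0.0, -0.4]
finger_gap: 28.5
[ 0.33  0.3  -0.05  1.23  0.    2.03] [499.4 257.8 200. ]
tray pinpoint 0.91 [252. 232.  -2.] [ 46. 248.]
tray pinpoint 0.85 [477. 349.  -0.] [243.  98.]
vial_drawn pinpoint 0.88 [501. 262. 164.] [281. 253.]
```

View pics/w3.png

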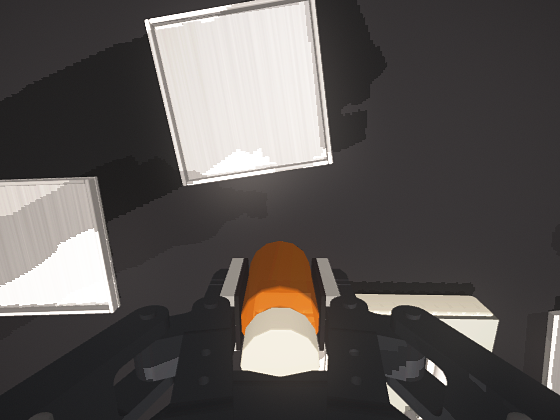

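The picture shows the vial held upright at (280,290). The chosen tray's rim runs roughly (147,22)-(316,0)-(332,163)-(185,185), centred at about (478,350). Next I'll move over it and descend.

```bash
python3 - <<'E'
from tri import *
a=load("w3.png"); print(np.mean([onz(a,p,16) for p in((147,21),(316,-1),(332,163),(185,185))],axis=0).round(1))
E
python3 -m creep '[{"dx":-1,"dy":4,"dz":0,"ax":0,"ay":0,"az":0,"claw":220},{"dx":-2.1,"dy":8,"dz":-2,"ax":0,"ay":0,"az":0,"claw":220},{"dx":-2.1,"dy":9.2,"dz":-5,"ax":0,"ay":0,"az":0,"claw":220},{"dx":-2.1,"dy":9.2,"dz":-8,"ax":0,"ay":0,"az":0,"claw":220},{"dx":-2.1,"dy":9.2,"dz":-11,"ax":0,"ay":0,"az":0,"claw":220},{"dx":-2.1,"dy":9.2,"dz":-13.5,"ax":0,"ay":0,"az":0,"claw":220},{"dx":-2.1,"dy":9.2,"dz":-15.2,"ax":0,"ay":0,"az":0,"claw":220},{"dx":-2.1,"dy":9.2,"dz":-15.7,"ax":0,"ay":0,"az":0,"claw":220},{"dx":-2.1,"dy":9.2,"dz":-15.7,"ax":0,"ay":0,"az":0,"claw":220},{"dx":-2.1,"dy":9.2,"dz":-15.7,"ax":0,"ay":0,"az":0,"claw":220}]'
python3 -m creep '[{"dx":0,"dy":0,"dz":-0.2,"ax":0,"ay":0,"az":0,"claw":220},{"dx":0,"dy":0,"dz":-0.2,"ax":0,"ay":0,"az":0,"claw":220}]'
```

```text
[481.  348.4  16. ]
t: 8.9
tcp_pos: [481.1, 347.2, 44.9]
orientation: [2.149, 1.57, 0.443]
ft_force: [-1.2, 0.4, -0.3]
finger_gap: 28.3
t: 9.1
tcp_pos: [480.6, 347.6, 42.7]
orientation: [2.169, 1.57, 0.463]
ft_force: [0.1, -0.0, -1.1]
finger_gap: 28.2
```

```bash
for i in 1; do python3 -m creep '[{"dx":0,"dy":0,"dz":-0.2,"ax":0,"ay":0,"az":0,"claw":220},{"dx":0,"dy":0,"dz":-0.2,"ax":0,"ay":0,"az":0,"claw":220}]'; python3 -m creep '[{"dx":0,"dy":0,"dz":-0.15,"ax":0,"ay":0,"az":0,"claw":220},{"dx":0,"dy":0,"dz":-0.15,"ax":0,"ay":0,"az":0,"claw":220}]'; python3 -m creep '[{"dx":0,"dy":0,"dz":-0.15,"ax":0,"ay":0,"az":0,"claw":220},{"dx":0,"dy":0,"dz":-0.15,"ax":0,"ay":0,"az":0,"claw":220}]';  done
```

```text
t: 9.3
tcp_pos: [480.2, 347.6, 40.1]
orientation: [1.974, 1.571, 0.268]
ft_force: [-0.1, -0.6, 0.3]
finger_gap: 28.6
t: 9.5
tcp_pos: [480.2, 347.5, 38.5]
orientation: [-0.894, 1.571, -2.6]
ft_force: [-0.7, -0.7, -0.9]
finger_gap: 28.3
t: 9.7
tcp_pos: [480.1, 347.5, 36.9]
orientation: [-1.099, 1.57, -2.805]
ft_force: [0.6, 1.2, -0.4]
finger_gap: 28.9
```

```bash
python3 -m creep '[{"dx":0,"dy":0,"dz":-0.1,"ax":0,"ay":0,"az":0,"claw":220},{"dx":0,"dy":0,"dz":-0.1,"ax":0,"ay":0,"az":0,"claw":220}]'; python3 -m creep '[{"dx":0,"dy":0,"dz":-0.1,"ax":0,"ay":0,"az":0,"claw":220},{"dx":0,"dy":0,"dz":-0.1,"ax":0,"ay":0,"az":0,"claw":220}]'
```

```text
t: 9.9
tcp_pos: [480.3, 347.6, 36.2]
orientation: [2.144, 1.571, 0.438]
ft_force: [-0.7, -1.0, 0.6]
finger_gap: 28.4
t: 10.1
tcp_pos: [480.3, 347.6, 36.1]
orientation: [2.179, 1.57, 0.473]
ft_force: [-3.1, -0.9, 10.4]
finger_gap: 28.6
```

Contact at 10 N. I'll release and go up.

```bash
python3 -m creep '[{"dx":0,"dy":0,"dz":0.05,"ax":0,"ay":0,"az":0,"claw":220},{"dx":0,"dy":0,"dz":0.05,"ax":0,"ay":0,"az":0,"claw":190},{"dx":0,"dy":0,"dz":0.05,"ax":0,"ay":0,"az":0,"claw":150},{"dx":0,"dy":0,"dz":0.05,"ax":0,"ay":0,"az":0,"claw":110},{"dx":0,"dy":0,"dz":0.05,"ax":0,"ay":0,"az":0,"claw":60},{"dx":0,"dy":0,"dz":0.05,"ax":0,"ay":0,"az":0,"claw":20},{"dx":0,"dy":0,"dz":0.05,"ax":0,"ay":0,"az":0,"claw":20},{"dx":0,"dy":0,"dz":0.05,"ax":0,"ay":0,"az":0,"claw":20},{"dx":0,"dy":0,"dz":1,"ax":0,"ay":0,"az":0,"claw":20},{"dx":0,"dy":0,"dz":2.5,"ax":0,"ay":0,"az":0,"claw":20}]'
python3 -m creep '[{"dx":0,"dy":0,"dz":3,"ax":0,"ay":0,"az":0,"claw":20},{"dx":0,"dy":0,"dz":7,"ax":0,"ay":0,"az":0,"claw":20},{"dx":0,"dy":0,"dz":11,"ax":0,"ay":0,"az":0,"claw":20},{"dx":0,"dy":0,"dz":15,"ax":0,"ay":0,"az":0,"claw":20},{"dx":0,"dy":-4,"dz":18,"ax":0,"ay":0,"az":0,"claw":20},{"dx":0,"dy":-8,"dz":18,"ax":0,"ay":0,"az":0,"claw":20},{"dx":0,"dy":-10,"dz":18,"ax":0,"ay":0,"az":0,"claw":20},{"dx":0,"dy":-10,"dz":18,"ax":0,"ay":0,"az":0,"claw":20}]'
python3 m.py w4.png tray vial_drawn
```

```text
t: 11.1
tcp_pos: [479.8, 347.3, 60.1]
orientation: [-0.955, 1.569, -2.661]
ft_force: [-0.3, 0.4, -0.1]
finger_gap: 78.9
t: 11.9
tcp_pos: [480.2, 245.5, 241.5]
orientation: [1.795, 1.569, 0.086]
ft_force: [0.4, 0.4, -0.1]
finger_gap: 79.0
[ 0.32  0.24 -0.02  1.31 -0.    2.03] [480.2 245.5 241.5]
tray pinpoint 0.96 [477. 352.  -1.] [261.  82.]
tray pinpoint 0.95 [249. 234.  -1.] [ 78. 223.]
vial_drawn pinpoint 0.91 [482. 350.   1.] [267.  84.]
```

View pics/w4.png

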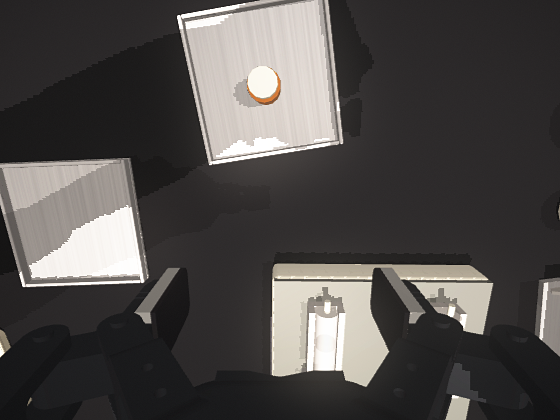

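The vial stands upright in the tray centre: cap at (263,82), world about (482,350). Next I'll work out the block and plunger geometry.

```bash
python3 - <<'E'
from tri import *
a,b=load("w1.png"),load("w2.png")
for c,u in((a,(301,348)),(b,(278,259.5))): print("blocktop z118",onz(c,u,118).round(1))
for c,l in((a,[(262,246)]),): pass
# edge refinement: print crops rows of gray for block (w2) and disc
g=b["image"].mean(axis=2).astype(int)
print("w2 col278 rows240-276",g[240:277,278]); print("w2 col285 rows 80-96",g[80:97,285], g[80:97,272])
print("row 260",g[260,255:302])
h=a["image"].mean(axis=2).astype(int)
print("w1 col296 rows 176-196",h[176:197,296],h[176:197,310]); print("row187",h[187,284:322])
for z in(80,70,60): print(z,onz(b,(280,88),z).round(1),onz(a,(302,188),z).round(1))
E
python3 -m creep '[{"dx":1,"dy":-4,"dz":0,"ax":0,"ay":0,"az":0,"claw":255},{"dx":2,"dy":-8,"dz":0,"ax":0,"ay":0,"az":0,"claw":255},{"dx":3,"dy":-12,"dz":0,"ax":0,"ay":0,"az":0,"claw":255},{"dx":4,"dy":-16,"dz":0,"ax":0,"ay":0,"az":0,"claw":255},{"dx":5,"dy":-20,"dz":0,"ax":0,"ay":0,"az":0,"claw":255},{"dx":6,"dy":-24,"dz":0,"ax":0,"ay":0,"az":0,"claw":255},{"dx":8,"dy":-28,"dz":0,"ax":0,"ay":0,"az":0,"claw":255},{"dx":10,"dy":-32,"dz":0,"ax":0,"ay":0,"az":0,"claw":255},{"dx":10.6,"dy":-35,"dz":0,"ax":0,"ay":0,"az":0,"claw":255},{"dx":10.6,"dy":-36,"dz":0,"ax":0,"ay":0,"az":0,"claw":255}]'
python3 m.py w5.png block_far_face plunger_drawn_end
```

```text
blocktop z118 [ 587.8 -174.8  118. ]
blocktop z118 [ 588.1 -176.6  118. ]
w2 col278 rows240-276 [124 124 124 124 122 133 236 253 255 255 115  39  80  81  80  80  78  78
  79  78  77  77  76  75  75  75  75  74  74  72  61 209 255 113  48  52
  54]
w2 col285 rows 80-96 [217 216 215 216 220 230 230 235 192  63  59  61  77  76  76  76  75] [ 94  93  93  89 149 209 209 213 142  93  94  93 123 124 124 123 123]
row 260 [203 204 204 203 202 218 254 255 255 218  90  72  77  78  77  77  78  78
  78  77  77  78  78  77  77  77  77  77  76  77  78  78  76  74  65 200
 255 255 254 212 200 203 202 202 202 202 202]
w1 col296 rows 176-196 [ 74  59  60  67  67  66  87 131 136 148 140 188 255 254 255 146 125 133
 134 134 134] [204 120 114 115 115 115 105 161 147 147 142 134 255 254 255 232 200 199
 200 200 199]
row187 [202 179 175 177 200 203 171 209 236 249 246 195 188 141 133 138 139 139
 140 139 139 147 139 139 139 135 134 138 216 213 236 195 198 199 198 198
 198 198]
80 [607.4 -39.2  80. ] [606.7 -34.9  80. ]
70 [607.5 -38.4  70. ] [607.1 -37.   70. ]
60 [607.6 -37.6  60. ] [607.5 -39.1  60. ]
t: 13.05
tcp_pos: [587.5, -114.3, 239.0]
orientation: [-1.561, 1.57, 3.015]
ft_force: [0.9, 0.5, -0.5]
finger_gap: -0.2
[-0.33  0.35  0.12  1.35 -0.    1.37] [ 587.5 -114.3  239. ]
block_far_face pinpoint 0.59 [ 590. -163.   70.] [290. 251.]
plunger_drawn_end pinpoint 0.79 [607. -36.  67.] [291. 106.]
```

```bash
python3 -m creep '[{"dx":-0.3,"dy":-4,"dz":0,"ax":0,"ay":0,"az":0,"claw":255},{"dx":-0.5,"dy":-8,"dz":0,"ax":0,"ay":0,"az":0,"claw":255},{"dx":-0.5,"dy":-10.2,"dz":0,"ax":0,"ay":0,"az":0,"claw":255},{"dx":-0.5,"dy":-10.2,"dz":-3,"ax":0,"ay":0,"az":0,"claw":255},{"dx":-0.5,"dy":-10.2,"dz":-7,"ax":0,"ay":0,"az":0,"claw":255},{"dx":-0.5,"dy":-10.2,"dz":-10,"ax":0,"ay":0,"az":0,"claw":255},{"dx":-0.5,"dy":-10.2,"dz":-13,"ax":0,"ay":0,"az":0,"claw":255},{"dx":-0.5,"dy":-10.2,"dz":-15,"ax":0,"ay":0,"az":0,"claw":255},{"dx":-0.5,"dy":-10.2,"dz":-15.4,"ax":0,"ay":0,"az":0,"claw":255},{"dx":-0.5,"dy":-10.2,"dz":-15.4,"ax":0,"ay":0,"az":0,"claw":255}]'
python3 m.py w6.png plunger_drawn_end block_far_face
```

```text
t: 14.2
tcp_pos: [581.4, -213.0, 86.3]
orientation: [-2.192, 1.57, 2.387]
ft_force: [-0.2, -0.1, 0.6]
finger_gap: -0.3
[-0.49  0.46 -0.1   1.01  0.    1.22] [ 581.4 -213.    86.3]
block_far_face pinpoint 0.58 [ 585. -166.   68.] [274. 174.]
```

View pics/w6.png

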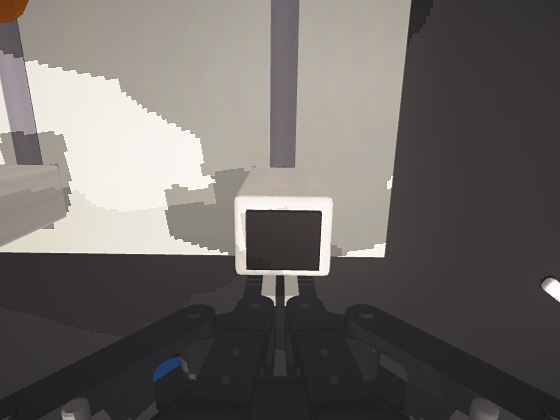

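Fingers are aligned behind the far block: block top centre at (283,238), fingers at (280,285), rail straight ahead. I'll push along (0.137,0.991).

```bash
python3 -m creep '[{"dx":0.14,"dy":1,"dz":0,"ax":0,"ay":0,"az":0,"claw":255},{"dx":0.27,"dy":2,"dz":0,"ax":0,"ay":0,"az":0,"claw":255},{"dx":0.41,"dy":3,"dz":0,"ax":0,"ay":0,"az":0,"claw":255},{"dx":0.55,"dy":4,"dz":0,"ax":0,"ay":0,"az":0,"claw":255},{"dx":0.69,"dy":5,"dz":0,"ax":0,"ay":0,"az":0,"claw":255},{"dx":0.83,"dy":6,"dz":0,"ax":0,"ay":0,"az":0,"claw":255},{"dx":0.96,"dy":7,"dz":0,"ax":0,"ay":0,"az":0,"claw":255},{"dx":1.1,"dy":8,"dz":0,"ax":0,"ay":0,"az":0,"claw":255},{"dx":1.24,"dy":9,"dz":0,"ax":0,"ay":0,"az":0,"claw":255},{"dx":1.38,"dy":10,"dz":0,"ax":0,"ay":0,"az":0,"claw":255}]'
python3 -m creep '[{"dx":0.07,"dy":0.5,"dz":0,"ax":0,"ay":0,"az":0,"claw":255},{"dx":0.14,"dy":1,"dz":0,"ax":0,"ay":0,"az":0,"claw":255},{"dx":0.2,"dy":1.5,"dz":0,"ax":0,"ay":0,"az":0,"claw":255},{"dx":0.27,"dy":2,"dz":0,"ax":0,"ay":0,"az":0,"claw":255},{"dx":0.3,"dy":2.2,"dz":0,"ax":0,"ay":0,"az":0,"claw":255},{"dx":0.3,"dy":2.2,"dz":0,"ax":0,"ay":0,"az":0,"claw":255}]'
python3 m.py w7.png plunger_drawn_end block_far_face
python3 -c "
import cv2;i=cv2.imread('pics/w7.png');cv2.imwrite('pics/w7c.png',cv2.resize(i[0:300,160:420],None,fx=2,fy=2))"
```

```text
t: 15.35
tcp_pos: [595.2, -113.6, 86.1]
orientation: [-1.065, 1.571, -2.771]
ft_force: [-0.2, -3.1, 1.2]
finger_gap: 0.2
t: 15.95
tcp_pos: [597.9, -92.0, 86.0]
orientation: [-2.505, 1.57, 2.073]
ft_force: [-0.3, -0.8, -0.2]
finger_gap: -0.2
[-0.29  0.44 -0.13  1.    0.    1.41] [597.9 -92.   86. ]
plunger_drawn_end pinpoint 0.65 [609. -39.  68.] [289. 157.]
block_far_face pinpoint 0.64 [602. -53.  66.] [278. 192.]
```

View pics/w7c.png

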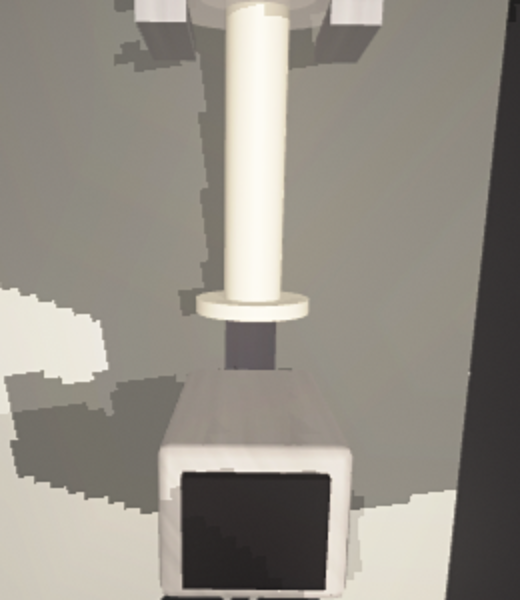

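The block is behind the disc with about 14-17 mm still to go: disc edge at crop (253,318), block front top edge at (258,372), and the plunger is untouched. I'll go slowly now.

```bash
python3 -m creep '[{"dx":0.03,"dy":0.25,"dz":0,"ax":0,"ay":0,"az":0,"claw":255},{"dx":0.07,"dy":0.5,"dz":0,"ax":0,"ay":0,"az":0,"claw":255},{"dx":0.11,"dy":0.8,"dz":0,"ax":0,"ay":0,"az":0,"claw":255},{"dx":0.11,"dy":0.8,"dz":0,"ax":0,"ay":0,"az":0,"claw":255},{"dx":0.11,"dy":0.8,"dz":0,"ax":0,"ay":0,"az":0,"claw":255}]'
python3 m.py w8.png plunger_drawn_end block_far_face
python3 - <<'E'
from tri import *
for n in("w7.png","w8.png"):
  c=load(n); print(px(c,(607,-38,70)).round(1))
  g=c["image"].mean(axis=2).astype(int)
  for col in (285,288,292): print(n,col,g[140:196,col])
E
python3 -m creep '[{"dx":0.01,"dy":0.1,"dz":0,"ax":0,"ay":0,"az":0,"claw":255},{"dx":0.01,"dy":0.1,"dz":0,"ax":0,"ay":0,"az":0,"claw":255}]'
```

```text
t: 16.6
tcp_pos: [599.2, -84.1, 86.1]
orientation: [3.003, 1.57, 1.298]
ft_force: [0.1, -0.1, 0.2]
finger_gap: -0.2
[-0.28  0.44 -0.13  1.    0.    1.43] [599.2 -84.1  86.1]
plunger_drawn_end pinpoint 0.81 [607. -39.  69.] [284. 179.]
block_far_face pinpoint 0.85 [607. -45.  69.] [285. 191.]
[283.7 157. ]
w7.png 285 [247 247 247 247 247 247 247 247 247 249 244 185 181 244 249 247 247 247
 248 251 241 100  94  97  98  98  98  98  97  98  97  97  97  96  97  97
  96  96  96  95  96  96  96  94  90 145 144 143 142 143 143 143 143 144
 141 144]
w7.png 288 [249 249 249 248 249 248 249 249 249 250 245 186 181 243 249 248 248 248
 248 251 242  99  93  97  97  97  97  97  96  96  97  95  95  95  95  94
  95  96  95  95  95  95  94  95  91 143 142 141 142 143 142 142 142 142
 143 142]
w7.png 292 [245 245 245 245 245 245 245 245 245 247 243 186 181 244 250 248 248 248
 248 251 242  99  92  94  95  95  95  94  95  95  95  94  93  94  94  94
  94  93  93  93  93  94  93  91  90 143 143 141 141 141 141 141 141 140
 141 140]
[283.  176.2]
w8.png 285 [247 247 247 247 247 247 247 247 247 247 247 247 247 247 247 247 247 247
 247 247 247 247 247 247 247 247 247 247 248 251 214 184 182 242 248 247
 247 247 248 250 241 101  96  98  94 146 146 144 144 144 145 144 145 145
 144 145]
w8.png 288 [249 249 249 249 249 248 249 248 248 249 248 248 248 248 248 248 248 248
 248 248 248 248 248 248 248 248 248 248 249 251 214 184 182 244 249 248
 248 247 248 251 242 101  94  97  93 144 143 142 144 144 144 144 144 144
 143 144]
w8.png 292 [245 245 245 245 245 245 245 245 245 245 245 245 245 245 245 245 245 245
 245 245 245 245 245 245 244 244 244 245 245 249 188 185 182 243 249 248
 247 247 248 252 208  94  93  95  92 146 144 143 143 143 142 143 143 142
 143 142]
t: 16.95
tcp_pos: [599.3, -83.6, 86.2]
orientation: [0.673, 1.571, -1.033]
ft_force: [-0.5, -0.7, 0.5]
finger_gap: 0.1
```

Run:
```python
from tri import *
for n,r in(("w7.png",161),("w8.png",180.8)):
  c=load(n); print("disc rim top z82",onz(c,(286,r),82).round(1),"block foot z50",onz(c,(286,184.5),50).round(1)); g=c["image"].mean(axis=2).astype(int); print(g[212:232,286]); print("block top edge z115",onz(c,(286,222),115).round(1))
```

```text
disc rim top z82 [607.7 -38.3  82. ] block foot z50 [606.3 -53.3  50. ]
[143 142 143 143 143 142 142 142 142 139 160 180 202 210 212 216 220 224
 228 228]
block top edge z115 [605.4 -52.1 115. ]
disc rim top z82 [608.1 -38.   82. ] block foot z50 [607.6 -45.5  50. ]
[144 143 143 144 144 143 142 143 142 140 159 181 200 210 213 215 219 225
 227 228]
block top edge z115 [606.7 -44.3 115. ]
```

Gap is about 6 mm: disc face at y≈-38.2, block face at about -44.

```bash
python3 -m creep '[{"dx":0.02,"dy":0.15,"dz":0,"ax":0,"ay":0,"az":0,"claw":255},{"dx":0.04,"dy":0.3,"dz":0,"ax":0,"ay":0,"az":0,"claw":255},{"dx":0.04,"dy":0.3,"dz":0,"ax":0,"ay":0,"az":0,"claw":255},{"dx":0.04,"dy":0.3,"dz":0,"ax":0,"ay":0,"az":0,"claw":255}]'
python3 -m creep '[{"dx":0.01,"dy":0.07,"dz":0,"ax":0,"ay":0,"az":0,"claw":255},{"dx":0.01,"dy":0.07,"dz":0,"ax":0,"ay":0,"az":0,"claw":255},{"dx":0.01,"dy":0.07,"dz":0,"ax":0,"ay":0,"az":0,"claw":255}]'
cat > gap.py <<'E'
from h import *
c=shot("wrist"); g=c["image"].mean(axis=2).astype(int); print(g[168:192,286]); print(onz(c,(286,184.5),50).round(1)[1], [float(round(onz(c,(286,r),82)[1],1)) for r in range(176,206,3)]); s=[arm.observe()["ft_force"]]; print(np.round(s,1)); print(g[186:206,286])
import sys; save(c,sys.argv[1])
E
python3 gap.py g1.png
```

```text
t: 17.35
tcp_pos: [599.7, -80.4, 86.2]
orientation: [2.337, 1.571, 0.631]
ft_force: [0.3, -1.2, 1.0]
finger_gap: -0.0
t: 17.65
tcp_pos: [599.8, -79.8, 86.1]
orientation: [2.226, 1.571, 0.52]
ft_force: [-0.2, -1.0, -0.3]
finger_gap: 0.3
[247 247 247 247 247 247 247 247 247 247 247 249 244 187 184 182 243 249
 247 247 247 248 251 220]
-41.1 [-31.8, -32.9, -34.1, -35.2, -36.4, -37.6, -38.8, -39.9, -41.1, -42.3]
[[ 0.9 -1.   0.1]]
[247 247 247 248 251 220 142 143 145 145 144 144 144 145 144 143 144 143
 144 144]
```

```bash
python3 -m creep '[{"dx":0.01,"dy":0.06,"dz":0,"ax":0,"ay":0,"az":0,"claw":255},{"dx":0.01,"dy":0.06,"dz":0,"ax":0,"ay":0,"az":0,"claw":255},{"dx":0.01,"dy":0.06,"dz":0,"ax":0,"ay":0,"az":0,"claw":255}]'|egrep 'tcp|ft'
python3 -m creep '[{"dx":0.01,"dy":0.05,"dz":0,"ax":0,"ay":0,"az":0,"claw":255},{"dx":0.01,"dy":0.05,"dz":0,"ax":0,"ay":0,"az":0,"claw":255},{"dx":0.01,"dy":0.05,"dz":0,"ax":0,"ay":0,"az":0,"claw":255}]'|egrep 'tcp|ft'
python3 gap.py g2.png
```

```text
tcp_pos: [599.9, -79.2, 86.1]
ft_force: [0.2, -1.6, -0.0]
tcp_pos: [599.9, -78.7, 86.1]
ft_force: [-0.5, -1.8, 1.4]
[247 247 247 247 247 247 247 247 247 247 247 247 247 247 250 231 186 185
 181 251 248 247 247 247]
-40.0 [-30.7, -31.8, -33.0, -34.1, -35.3, -36.5, -37.7, -38.8, -40.0, -41.2]
[[-0.9 -1.7  0.2]]
[181 251 248 247 247 247 248 252 185 142 144 145 144 145 144 144 145 145
 144 144]
```

```bash
python3 -m creep '[{"dx":0,"dy":0.04,"dz":0,"ax":0,"ay":0,"az":0,"claw":255},{"dx":0,"dy":0.04,"dz":0,"ax":0,"ay":0,"az":0,"claw":255},{"dx":0,"dy":0.04,"dz":0,"ax":0,"ay":0,"az":0,"claw":255}]'|egrep 'tcp|ft'
python3 -m creep '[{"dx":0.01,"dy":0.04,"dz":0,"ax":0,"ay":0,"az":0,"claw":255},{"dx":0.01,"dy":0.04,"dz":0,"ax":0,"ay":0,"az":0,"claw":255},{"dx":0.01,"dy":0.04,"dz":0,"ax":0,"ay":0,"az":0,"claw":255}]'|egrep 'tcp|ft'
python3 gap.py g3.png
```

```text
tcp_pos: [600.0, -78.3, 86.1]
ft_force: [0.8, -1.9, 1.5]
tcp_pos: [600.0, -77.8, 86.1]
ft_force: [-1.2, -1.2, 0.9]
[247 247 247 247 247 247 247 247 247 247 247 247 247 247 247 248 250 231
 186 185 181 251 248 247]
-39.2 [-29.9, -31.0, -32.2, -33.3, -34.5, -35.7, -36.8, -38.0, -39.2, -40.4]
[[-0.1 -1.3  1.4]]
[186 185 181 251 248 247 247 247 248 252 185 143 143 146 144 144 145 144
 144 144]
```

```bash
python3 -m creep '[{"dx":0,"dy":0.03,"dz":0,"ax":0,"ay":0,"az":0,"claw":255},{"dx":0,"dy":0.03,"dz":0,"ax":0,"ay":0,"az":0,"claw":255},{"dx":0,"dy":0.03,"dz":0,"ax":0,"ay":0,"az":0,"claw":255}]'|egrep 'tcp|ft'
python3 gap.py g4.png
python3 -m creep '[{"dx":0,"dy":0.03,"dz":0,"ax":0,"ay":0,"az":0,"claw":255},{"dx":0,"dy":0.03,"dz":0,"ax":0,"ay":0,"az":0,"claw":255},{"dx":0,"dy":0.03,"dz":0,"ax":0,"ay":0,"az":0,"claw":255}]'|egrep 'tcp|ft'
python3 gap.py g5.png
```

```text
tcp_pos: [600.1, -77.6, 86.1]
ft_force: [0.3, -2.8, -0.1]
[247 247 247 247 247 247 247 247 247 247 247 247 247 247 247 247 250 232
 186 184 182 243 248 247]
-39.0 [-29.7, -30.8, -32.0, -33.1, -34.3, -35.5, -36.6, -37.8, -39.0, -40.2]
[[-0.6 -1.9  0.2]]
[186 184 182 243 248 247 247 247 248 252 185 143 145 146 144 145 144 144
 145 146]
tcp_pos: [600.1, -77.3, 86.1]
ft_force: [1.1, -2.1, 0.4]
[247 247 247 247 247 247 247 247 247 247 247 247 247 247 247 247 250 231
 185 185 181 242 248 247]
-38.6 [-29.3, -30.4, -31.6, -32.8, -33.9, -35.1, -36.3, -37.4, -38.6, -39.8]
[[ 0.9 -2.   0.8]]
[185 185 181 242 248 247 247 247 248 252 185 142 144 145 145 145 145 145
 144 145]
```

Run:
```python
import cv2,numpy as np
fs=["g1","g2","g3","g4","g5"]
I=[cv2.cvtColor(cv2.imread(f"pics/{f}.png"),cv2.COLOR_BGR2GRAY).astype(np.float32) for f in fs]
def m(a,b,x0,x1,y0,y1):
    t=a[y0:y1,x0:x1]; s=8
    y2=max(0,y0-s); win=b[y2:y1+s,x0-s:x1+s]
    r=cv2.matchTemplate(cv2.resize(win,None,fx=8,fy=8,interpolation=cv2.INTER_CUBIC),cv2.resize(t,None,fx=8,fy=8,interpolation=cv2.INTER_CUBIC),cv2.TM_CCOEFF_NORMED)
    _,v,_,l=cv2.minMaxLoc(r); return round(l[0]/8-s,2),round(l[1]/8-(y0-y2),2),round(v,3)
g=I[0]; 
# row profile to find flange along columns
print(g[0:60:2,310].astype(int), g[0:60:2,262].astype(int))
for i in range(4):
    a,b=I[i],I[i+1]
    print(fs[i+1],"disc",m(a,b,262,306,176,200),"posts",m(a,b,225,255,10,45),m(a,b,315,345,10,45),"block",m(a,b,240,330,225,270))
cv2.imwrite("pics/g5c.png",cv2.resize(cv2.imread("pics/g5.png")[0:300,160:420],None,fx=2,fy=2))
```

```text
[241 241 241 241 241 241 241 241 240 240 239 255 255 255 255 255 255 245
 173 173 162 163 163 166 122 123 123 123 122 122] [229 229 230 230 230 229 229 229 229 230 228 253 252 252 252 252 254 232
 172 161 162 162 162 131 121 120 122 121 121 121]
g2 disc (0.12, 2.75, 0.992) posts (0.12, 3.5, 0.991) (-0.12, 3.5, 0.989) block (0.0, 0.0, 0.996)
g3 disc (0.0, 2.0, 0.997) posts (0.12, 2.5, 0.991) (0.0, 2.62, 0.989) block (0.0, 0.0, 0.996)
g4 disc (0.0, 0.12, 0.994) posts (0.0, 0.62, 0.987) (0.0, 0.5, 0.985) block (0.0, 0.0, 0.998)
g5 disc (0.0, 0.0, 0.999) posts (-0.12, 0.75, 0.973) (0.12, 0.5, 0.97) block (0.0, 0.0, 0.998)
```

View pics/g5c.png

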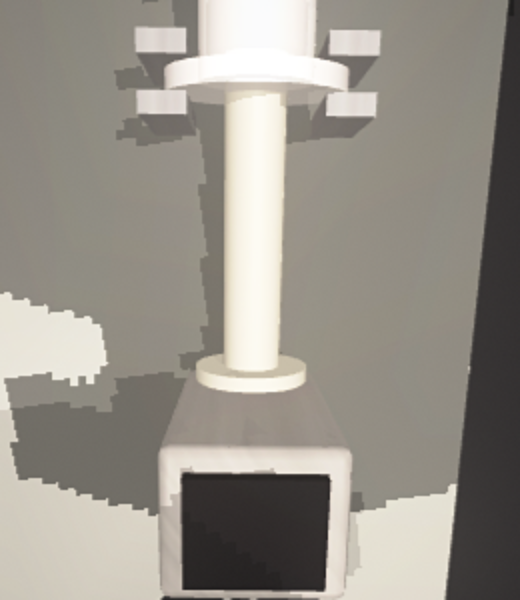

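The disc stopped moving relative to the block in g4 and g5, while the fixed posts still shifted about 0.5 px each. That means contact, at about 2 N total, well below the plunger's 8 N. I'll check whether the flange moved along with it (whole-syringe play), then back off.

```bash
python3 - <<'E'
import cv2,numpy as np
I=[cv2.cvtColor(cv2.imread(f"pics/{f}.png"),cv2.COLOR_BGR2GRAY) for f in("g3","g4","g5")]
for i in I: print("flange/shoulder col 262",i[22:52,262],"disc col 262..", i[172:200,266])
E
python3 -m creep '[{"dx":-0.07,"dy":-0.5,"dz":0,"ax":0,"ay":0,"az":0,"claw":255},{"dx":-0.27,"dy":-2,"dz":0,"ax":0,"ay":0,"az":0,"claw":255},{"dx":-0.5,"dy":-4,"dz":0,"ax":0,"ay":0,"az":0,"claw":255},{"dx":-0.5,"dy":-5,"dz":2,"ax":0,"ay":0,"az":0,"claw":255},{"dx":-0.5,"dy":-5,"dz":6,"ax":0,"ay":0,"az":0,"claw":255},{"dx":-0.5,"dy":-5,"dz":10,"ax":0,"ay":0,"az":0,"claw":255},{"dx":-0.5,"dy":-5,"dz":14,"ax":0,"ay":0,"az":0,"claw":255},{"dx":-0.5,"dy":-3,"dz":17,"ax":0,"ay":0,"az":0,"claw":255},{"dx":-0.5,"dy":-1,"dz":17,"ax":0,"ay":0,"az":0,"claw":255},{"dx":-0.5,"dy":-1,"dz":17,"ax":0,"ay":0,"az":0,"claw":255}]'
python3 - <<'E'
from h import *
c=shot("wrist"); save(c,"end.png"); find(c,"block_far_face"); find(c,"plunger_drawn_end"); find(c,"vial_shut"); find(c,"block_near_face")
t=shot("top"); find(t,"vial_drawn")
print(px(c,(607,-40,80)))
u,v=px(c,(607,-30,80)).astype(int); i=c["image"][max(0,v-70):v+80,max(0,u-100):u+100,::-1]
cv2.imwrite("pics/endc.png",cv2.resize(i,None,fx=4,fy=4))
E
```

```text
flange/shoulder col 262 [230 230 231 230 229 237 253 252 252 252 252 252 252 252 252 252 251 239
 243 174 169 162 162 163 162 163 163 163 165 131] disc col 262.. [115 116 117 115 111 148 193 193 192 191 191 191 192 189 188 235 234 233
 233 233 235 239 143 142 142 143 144 146]
flange/shoulder col 262 [230 230 231 230 229 227 254 252 252 252 252 252 252 252 252 252 253 240
 241 196 173 161 162 163 163 163 163 164 165 153] disc col 262.. [116 115 115 115 113 145 194 192 191 191 191 192 191 190 188 228 234 233
 233 233 234 239 169 142 143 144 143 145]
flange/shoulder col 262 [230 230 230 230 230 228 254 253 252 252 252 252 252 252 252 252 253 240
 241 195 173 165 163 163 163 163 163 163 165 154] disc col 262.. [116 115 114 116 113 145 194 193 191 192 191 190 191 190 187 228 234 233
 233 233 234 239 170 142 143 144 143 144]
t: 20.7
tcp_pos: [595.0, -86.5, 257.3]
orientation: [1.776, 1.569, 0.072]
ft_force: [-0.7, 0.2, -0.2]
finger_gap: 0.1
block_far_face pinpoint 0.89 [605. -39.  68.] [284. 143.]
plunger_drawn_end pinpoint 0.56 [608. -36.  67.] [285. 139.]
vial_shut pinpoint 0.69 [477. -71.  49.] [160. 192.]
block_near_face pinpoint 0.73 [ 472. -145.   70.] [165. 268.]
block_near_face pinpoint 0.67 [549. -28.   1.] [230. 136.]
vial_drawn pinpoint 0.76 [479. 345.   1.] [147. 209.]
[285.79362309 145.10517435]
```

View pics/endc.png

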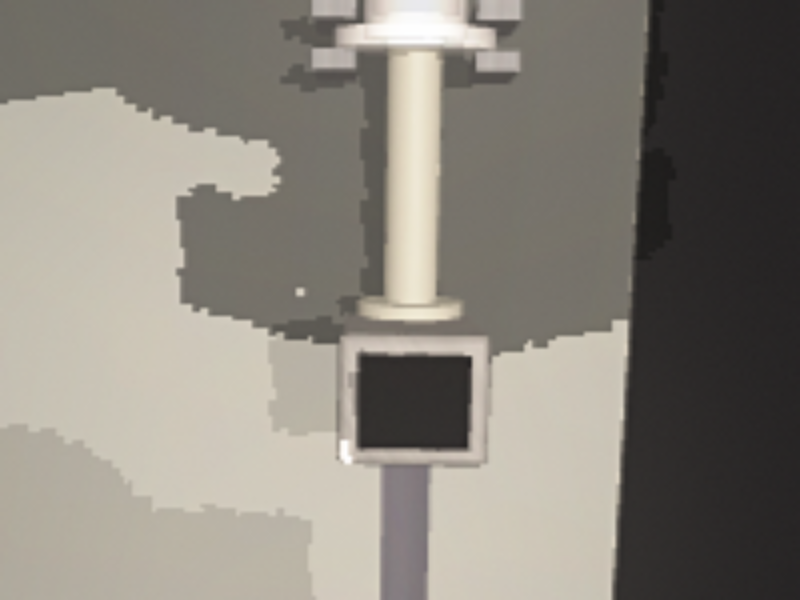

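The flange shifted together with the disc while the posts stayed put. So the syringe only took up slot play, and the plunger did not go into the barrel. The block sits at the disc and the robot is clear.

```bash
python3 -c "
from plant import arm
print(arm.hand_in())"
```

```text
the job is handed in; nothing more can be done
None
```

I handed the job in at about 21 s of the 58 s allowed, with the vial in the tray, the far block against the drawn plunger and the gripper clear of everything. No verdict was reported.

- **Vial:** The drawn syringe is in the far channel. I moved its vial to the centre of the leftmost tray, at about (480, 350), and released it. The wrist picture right after release showed it upright. At the end a top-camera detection put it at the same spot, but I did not view that picture.
- **Block:** I pushed the far block from behind with closed fingers, in fine steps at the end. I stopped once the thumb disc and barrel flange moved together with the block while the fixed posts did not. The push force was 2–3 N, well below the roughly 8 N needed to slide the plunger. The syringe slid forward about 0.3 mm in its slot, and the plunger did not go into the barrel.
- **Final checks:** After backing off, the networks put the block face at y ≈ -39 and the disc at y ≈ -36, a 3 mm difference that is within their 4 mm accuracy. I took contact from the close-up motion above instead. Detections showed the near channel's vial and block unmoved, apart from one stray detection of the block, which I ignored.

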